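# Rake a dropped washer out from under the tackle cabinet

## Task

The brass washer of the cabinet knob has dropped and slid under the tackle cabinet. Take the flat probe from its cork rest, slide its foot in under the cabinet behind the washer and, with the foot sliding lightly on the bench, drag the washer out well clear into the open in front of the cabinet; then set the probe back standing on its rest and let go. Keep the probe's grip upright in your fingers and press only very lightly on the bench and the cabinet (a new surface, easily dented), do not touch the washer with the fingers, and leave the lures, the pliers and the reel cap alone.

Things in the scene. Friction and masses are not known exactly. Their poses are not given: they have to be found in the camera images.
- probe: Loose flat raking probe, 270 g. Grip: upright black nylon block 44 (x) x 20 (y) x 56 mm tall; origin at the centre of its underside, z up, +x along the blade. Pinch its two sides 20 mm apart, 10 mm or more above the underside. A steel blade, 14 mm wide, 2.5 mm thick, leaves the front face 3 mm above the underside, runs 150 mm ahead to a T foot and is bent downward.
- probe_reach (a point): Point fixed to the probe's grip, 172 mm ahead of its origin, level with its underside; the T foot's bar (60 mm along y, 6 along x, 5 thick, an ear at each end 6 mm back towards the grip) is below it. The blade's bend differs each time and is not measured: the foot's underside is 5 to 22 mm lower than this point. Find it by touch.
- rest: Fixed flat cork block 50 x 50 mm, 34 mm tall, on the bench, to the right or the left of the cabinet's front; origin at the centre of its underside. The probe's grip stands on its top at the start, the blade hanging free beyond it, and must stand there again at the end.
- washer: Loose flat brass washer, 28 mm outside, 12 mm hole, 3 mm thick, 13 g, lying flat on the bench under the cabinet, 20 to 65 mm behind the plane of the front face and within 70 mm of the cabinet's middle. Origin at the centre of its underside.
- cabinet: Fixed grey steel tackle cabinet, 160 deep (x), 320 wide (y), 156 mm tall, on two 14 mm wide skids along its ends that leave a gap 36 mm high and 286 mm wide beneath, open front and back, otherwise empty. Origin central at bench level; the front face (x = -80 mm) looks to the robot, with a brass knob 26 mm across, standing 22 mm out, at y = 110, z = 100 mm.
- bench: The fixed pale ash bench top, flat, its surface at z = 0, also under the cabinet; newly planed, so easily dented. A foot pressed on it by a firmly held probe is stiff, about 4 N per mm; the blade does not spring, but pinched with only 20 N the grip starts to turn in the fingers at 3 to 4 N on the foot.
- pliers: Loose titanium long-nose pliers, 165 mm long, lying flat on the bench beside the work, on the side where the rest is not. Leave alone.
- reel_cap: Loose black nylon reel cap, a disc 52 mm across and 22 mm tall on the bench, to the left of the work. Leave alone.
- lure_a: Loose rubber shad lure, 90 mm long, lying on the cabinet's top. Leave alone.
- lure_b: The second such lure, also on the cabinet's top. Leave alone.

How it is judged (in metres and radians):
On the way, in this order (a step that is already met when the one before it is completed fails the run):
1. the probe has been taken away from its rest (horizontal distance between probe and rest above 0.06 m), for 0.1 s.
2. the washer lies on the bench out in front of the cabinet (x of washer in the frame of cabinet below -0.1 m and height (world z) of washer below 0.006 m), for 0.2 s.
At the end, for the whole second after the job is handed in: The washer lies flat and still on the bench in front of the cabinet, its centre 20 to 170 mm out from the plane of the front face, and the probe stands still and upright (within 0.1 rad) on the cork rest, within 20 mm of its middle (all of step 2 and x of washer in the frame of cabinet above -0.25 m and linear speed of each of washer, probe below 0.01 m/s and horizontal distance between probe and rest below 0.02 m and height (world z) of probe between 0.03 and 0.038 m and angle between probe's own z axis and vertical below 0.1 rad); the robot touches nothing.
It fails at once if the probe pressed on the bench with more than 5 N (contact force between probe and bench above 5 N).
It fails at once if the probe pressed on the cabinet with more than 8 N (contact force between probe and cabinet above 8 N).
It fails at once if away from its rest, the probe's grip tipped more than 0.05 rad from upright (angle between probe's own z axis and vertical above 0.05 rad and horizontal distance between probe and rest above 0.06 m).
It fails at once if the fingers touched the washer (contact force between the fingers and washer above 0.3 N).
It fails at once if a bystander was moved by more than 15 mm (distance of any of pliers, reel_cap, lure_a, lure_b from where it was at the start of the episode above 0.015 m).
It also fails if it takes over 70 s, if anything falls off the work surface, if the arm or the gripper's body presses on something with over 40 N, if the wrist force passes 120 N, or if a joint passes its speed limit or range.

## Robot

A 6-joint arm with a two-finger parallel gripper is mounted at the origin on the work surface. World frame = base frame: x ahead of the robot, y to its left, z up, the work surface at z = 0. Lengths are in m, angles in degrees, forces in N, time in s.
With the tool pointing down it reaches from about 0.3 to 0.75 m from the base axis. Payload 8.5 kg.
Tool frame: the origin (TCP) lies midway between the tips of the shut fingers; the grasp point (between the pads) lies 19 mm behind it (env.hold_point_z is the distance from the TCP to the grasp point, in m); z points along the fingers, y is the line along which they close (so a half turn about z gives the same grasp; the last joint's range is limited). The gripper opens to 85 mm and grips with 20 to 120 N. Pads are 22 mm wide; open, the fingers measure 114 mm over their backs; the gripper's body (76 mm by 85 mm) begins 54 mm behind the grasp point. The pads swing forward as they close: fully open they stand 13 mm farther back than shut.
Start: joints at [-83.096, 21.807, 74.336, -0, 83.858, -12.336], TCP at [0.181, -0.519, 0.231] pointing down, gripper open.
Joint ranges: [-178.18, 178.18], [-50.72, 133.34], [12.68, 142.11], [-81.47, 261.47], [9.98, 163.14], [-165.26, 165.26]. Speed limits (degrees/s): [136.94, 136.94, 180, 180, 180, 180].

## Interface

Orientations are given as a 3x3 rotation matrix whose columns are the frame's x, y, z axes.
In Python, from rig import observe, get_image, camera_info, env gives the robot as it stands.
- The arm moves only by the tool drive_tool, never from a script. Its arguments are lists of equal length, an entry for each row: "offset": the shift along the tool's x, y, z in units of 40 mm (1.0 is 40 mm), a list of three; "turn": the turn, a rotation vector about the tool's x, y, z in units of 6 degrees (1.0 is 6 degrees), a list of three; "hand": the opening, from 0 (shut) to 1 (fully open). A call has exactly 10 rows; each row shifts and turns the commanded pose from where the row before left it, along the tool's axes as they then stand; what a row does not reach is not made up. A row lasts 1/8 s, in which the tool goes at most 62.5 mm and 10.7 degrees, less where a joint would pass 70% of its speed; a pose out of reach is approached as far as the arm can. A call is refused whole if a number of a shift passes 1 or a number of a turn 1, either way. A call with a gripper value outside its range is refused whole. The fingers move at their own pace and stop on an object; "newtons" is the grip in N (left out, the last holds). Time passes only in rows, so rows that do not move let the fingers close, or fill a call up. It gives the time, the measured TCP pose, the force, the opening and the grip force at its end, in the units of the state.
- observe(): the state, without advancing time (a new reading comes with each control period).
- get_image(name): name is "scene" or "side" or "wrist"; returns the picture (480x640x3 uint8, blue, green, red); there is no depth.
- camera_info(name): a dict with "fx", "fy", "cx", "cy" (pixels), "world_to_cam" (4x4, takes a point from world to camera coordinates). Camera axes: x right, y down, z forward; pixel columns grow to the right and rows downward; lengths in m; the calibration is good to about 2 mm. A picture is of the moment at which its call begins: read the wrist's pose just before it. camera_info takes no time and is no camera call; for the wrist camera it gives the pose at the moment of the call.
- env.close_job(): hands the job in; it is judged then, once.
The state is a dict: "time_s": time; "q": joint angles; "qvel": joint speeds; "joint_efforts": joint torques, N m; "position": TCP position; "tool_rot": TCP orientation; "ft_force": force on the tool from outside, world axes, zero at the start; "wrist_torque": the same for the moment, N m; "grip_width": finger opening in m; "gripper_force": force on a finger pad.
Only numpy, scipy, OpenCV 4.12 (cv2) and the standard library are available. Lean on these libraries where they do the work, as an engineer would, in place of code of your own. Each camera call takes 0.05 s, during which the arm holds its last target. There are 200 camera calls.

## Working session

There is one attempt and no reset: what is moved stays moved. The work goes in short steps, Python scripts to look and compute and a tool call to move; the robot and the scene stay as the last step left them, time stands still between calls to the robot, and variables do not carry over. Pictures are saved under pics/ and viewed, at most 10 in all, crops included, and the job is handed in when it is done.

Besides the shell and the picture viewer there is one more tool, called by a JSON object that holds its "fn" and its "kwargs", one argument or row to a line. drive_tool: Moves the arm, as the interface text tells. Its arguments: {"type":"object","properties":{"offset":{"type":"array"},"turn":{"type":"array"},"hand":{"type":"array"},"newtons":{"type":"number"}},"required":["offset","turn","hand"]}

```bash
mkdir -p pics; ls; python3 - <<'E'
from rig import *
import cv2,numpy as np
s=observe();print(s['time_s'],s['position'],s['tool_rot'],s['ft_force'],s['grip_width'],env.hold_point_z)
for n in("scene","side"):
    cv2.imwrite(f"pics/{n}0.png",get_image(n)); c=camera_info(n);print(n,c['fx'],c['fy'],c['cx'],c['cy'],np.round(c['world_to_cam'],3).tolist())
E
```

```text
pics
0.0 [ 0.18118579 -0.5189759   0.23067908] [[ 9.44154960e-01  3.29501704e-01 -1.98015072e-04]
 [ 3.29501617e-01 -9.44153802e-01  1.51060237e-03]
 [ 3.10789372e-04 -1.49148901e-03 -9.99998839e-01]] [-0.07901316 -0.12663027  0.08695964] 0.08553621828535772 0.0187
scene 511.5305184517359 511.5305184517359 327.7665857039958 238.85212019043004 [[-0.747, 0.664, 0.024, 0.392], [0.36, 0.435, -0.825, -0.136], [-0.558, -0.608, -0.564, 1.552], [0.0, 0.0, 0.0, 1.0]]
side 454.7961177875724 454.7961177875724 318.66056554487375 239.38955791487422 [[0.993, -0.12, -0.002, -0.553], [-0.078, -0.634, -0.769, 0.183], [0.092, 0.764, -0.639, 0.922], [0.0, 0.0, 0.0, 1.0]]
```

View pics/scene0.png

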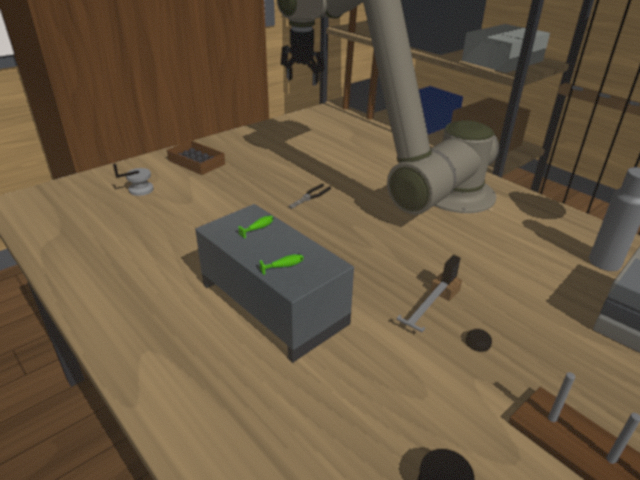

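View pics/side0.png

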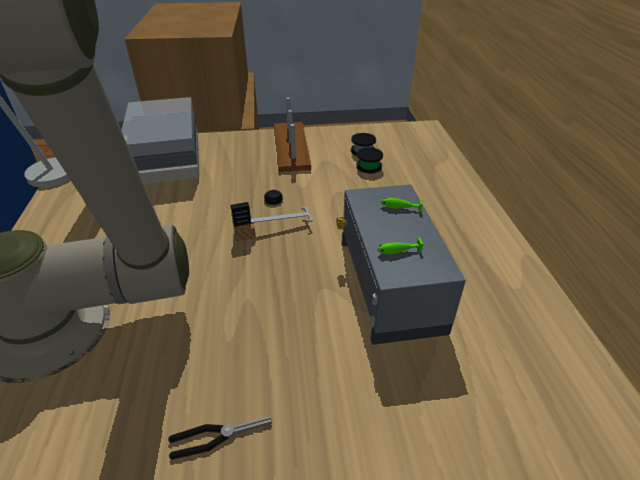

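Side view: the cabinet top corners are near (345,190), (411,187), (461,280) and (374,296). The probe and rest are at the left (240,220), the foot is near (308,215), and the pliers are on the right. I'll take an enlarged crop.

```bash
cat > h.py <<'E'
from rig import *
import cv2,numpy as np
def pix(n,P,c=None):
    c=c or camera_info(n);P=np.atleast_2d(P);W=np.array(c['world_to_cam'])
    q=P@W[:3,:3].T+W[:3,3];return np.c_[c['fx']*q[:,0]/q[:,2]+c['cx'],c['fy']*q[:,1]/q[:,2]+c['cy']]
def ray(n,uv,z,c=None):
    c=c or camera_info(n);W=np.array(c['world_to_cam']);R=W[:3,:3];o=-R.T@W[:3,3]
    d=R.T@np.array([(uv[0]-c['cx'])/c['fx'],(uv[1]-c['cy'])/c['fy'],1]);return o+d*(z-o[2])/d[2]
E
python3 - <<'E'
from h import *
a=cv2.imread('pics/side0.png');b=cv2.imread('pics/scene0.png')
A=cv2.resize(a[175:300,220:375],(0,0),fx=5,fy=5,interpolation=2)[:600]
B=cv2.resize(b[240:360,385:500],(0,0),fx=5,fy=5,interpolation=2)
cv2.imwrite('pics/c1.png',A[:, :775]);cv2.imwrite('pics/c2.png',B)
for uv in[(345,190),(411,187),(461,280),(374,296)]:print('side',ray('side',uv,.156))
for uv in[(252,206),(197,235),(291,297),(352,268)]:print('scene',ray('scene',uv,.156))
s=observe();W=np.array(camera_info('wrist')['world_to_cam']);R=W[:3,:3];o=-R.T@W[:3,3]
T=np.array(s['tool_rot']);print('cam in tool',T.T@(o-s['position']),np.round(T.T@R.T,3),camera_info('wrist')['fx'])
E
```

```text
side [0.64141694 0.19803629 0.156     ]
side [0.79340277 0.19174431 0.156     ]
side [ 0.79891045 -0.11212837  0.156     ]
side [ 0.63694817 -0.13135064  0.156     ]
scene [ 0.66094133 -0.11071521  0.156     ]
scene [ 0.81567741 -0.08557869  0.156     ]
scene [0.78764935 0.1929666  0.156     ]
scene [0.64605289 0.20168205 0.156     ]
cam in tool [ 0.07970805 -0.00050706 -0.1419198 ] [[-0.    -0.949 -0.314]
 [ 1.     0.    -0.001]
 [ 0.001 -0.314  0.949]] 339.3351546928469
```

View pics/c1.png

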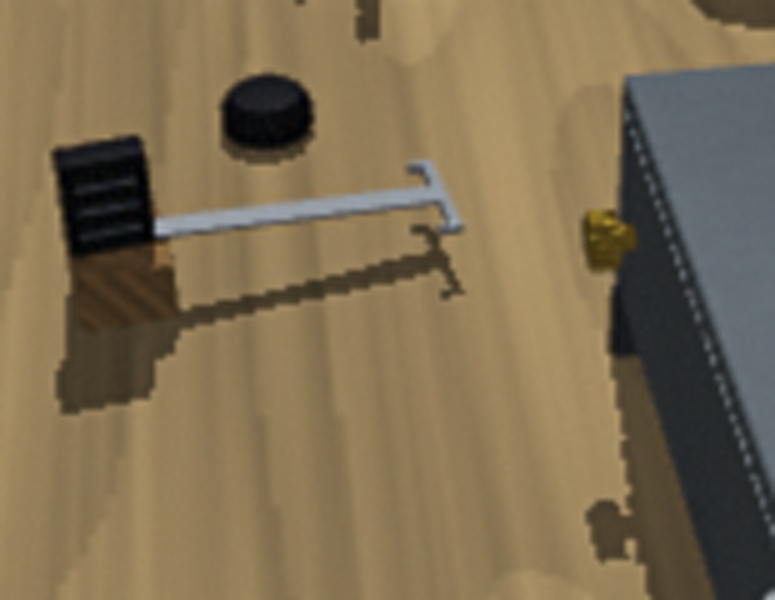

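View pics/c2.png

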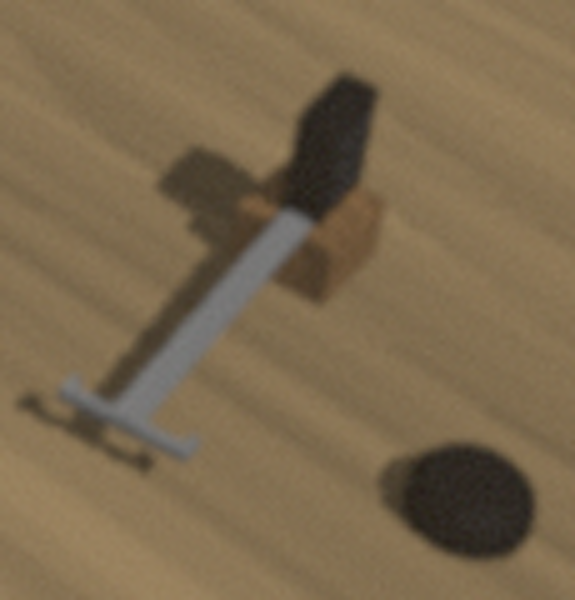

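```bash
python3 - <<'E'
from h import *
cs,cc=camera_info('side'),camera_info('scene')
def P(c):
    K=np.array([[c['fx'],0,c['cx']],[0,c['fy'],c['cy']],[0,0,1]]);return K@np.array(c['world_to_cam'])[:3]
def tri(a,b):
    a=np.array([[220+a[0]/5],[175+a[1]/5]]);b=np.array([[385+b[0]/5],[240+b[1]/5]])
    X=cv2.triangulatePoints(P(cs),P(cc),a,b)[:,0];return X[:3]/X[3],(pix('side',X[:3]/X[3])[0]-a[:,0]).round(1)
for n,a,b in[('blade0',(155,228),(297,218)),('foot',(438,195),(128,410)),('barL',(425,165),(190,450)),('barR',(455,228),(70,388)),('gtopfrontR',(138,138),(300,122)),('captop',(268,95),(468,480))]:print(n,*tri(a,b))
for uv in[(175,240),(72,255)]:print('rest top',ray('side',(220+uv[0]/5,175+uv[1]/5),.034))
for uv in[(325,302),(382,200),(240,205)]:print('rest top sc',ray('scene',(385+uv[0]/5,240+uv[1]/5),.0))
print(observe()['time_s'])
E
```

```text
blade0 [0.41768562 0.2674581  0.0378664 ] [-0.3 -0.3]
foot [0.56130475 0.29286075 0.02777302] [-0.9 -0.6]
barL [0.55763534 0.32298445 0.02557112] [-0.8 -0.5]
barR [0.56737212 0.26702764 0.02518514] [-0.9 -0.6]
gtopfrontR [0.418397   0.26319848 0.09200054] [1.2 1. ]
captop [0.47947177 0.40411094 0.02107267] [-0.2 -0.2]
rest top [0.42806929 0.26018548 0.034     ]
rest top [0.37714178 0.25417681 0.034     ]
rest top sc [0.41284248 0.28743319 0.        ]
rest top sc [0.33276997 0.25995881 0.        ]
rest top sc [0.38759773 0.21892131 0.        ]
0.1
```

```bash
cat >> h.py <<'E'
from scipy.spatial.transform import Rotation as Ro, Slerp
def pose(yaw,pitch=0,probe_yaw=True):
    """tool down, tool x opposite the heading 'yaw' (deg), pitched forward"""
    R=np.array([[-1,0,0],[0,1,0],[0,0,-1.]])
    return Ro.from_euler('z',yaw,degrees=True)*Ro.from_matrix(R)*Ro.from_euler('y',-pitch,degrees=True)
def plan(p1,R1,N,polar=False,hand=1,p0=None,R0=None):
    s=observe();p=np.array(s['position'] if p0 is None else p0);R=Ro.from_matrix(s['tool_rot']) if R0 is None else R0
    p0=p.copy();R0=R;sl=Slerp([0,1],Ro.concatenate([R0,R1]));off=[];tu=[]
    pl=lambda v:np.array([np.hypot(v[0],v[1]),np.arctan2(v[1],v[0]),v[2]])
    for k in range(1,N+1):
        f=k/N
        if polar:
            a=pl(p0)+f*(pl(p1)-pl(p0));t=np.array([a[0]*np.cos(a[1]),a[0]*np.sin(a[1]),a[2]])
        else:t=p0+f*(np.array(p1)-p0)
        o=np.round(R.inv().apply(t-p)/.04,3 if N<=10 else 2);w=np.round(np.degrees((R.inv()*sl(f)).as_rotvec())/6,2)
        p=p+R.apply(o*.04);R=R*Ro.from_rotvec(np.radians(w*6));off.append((o+0.).tolist());tu.append((w+0.).tolist())
    for i in range(0,N,10):print('offset',off[i:i+10],'\nturn',tu[i:i+10])
    print('max',np.abs(off).max(),np.abs(tu).max(),'end',p)
E
python3 - <<'E'
from h import *
plan([.42,.043,.23],pose(0),30,True)
E
```

```text
offset [[0.61, -0.12, 0.0], [0.61, -0.09, 0.0], [0.6, -0.06, 0.0], [0.61, -0.03, 0.0], [0.6, -0.01, 0.01], [0.59, 0.03, 0.0], [0.59, 0.05, 0.0], [0.58, 0.08, 0.0], [0.57, 0.11, 0.0], [0.57, 0.14, 0.0]] 
turn [[0.0, 0.0, -0.89], [0.0, 0.0, -0.9], [0.0, 0.0, -0.89], [0.0, 0.0, -0.89], [0.0, 0.0, -0.9], [0.0, 0.0, -0.89], [0.0, 0.0, -0.89], [0.0, 0.0, -0.89], [0.0, 0.0, -0.9], [0.0, -0.01, -0.89]]
offset [[0.55, 0.15, 0.0], [0.53, 0.19, 0.0], [0.53, 0.2, 0.0], [0.51, 0.23, 0.0], [0.49, 0.25, 0.0], [0.48, 0.27, 0.0], [0.46, 0.3, 0.01], [0.44, 0.31, 0.0], [0.42, 0.32, 0.0], [0.41, 0.35, 0.0]] 
turn [[0.0, 0.0, -0.89], [0.0, 0.0, -0.9], [0.0, 0.0, -0.89], [0.0, 0.0, -0.89], [0.0, 0.0, -0.9], [0.0, 0.0, -0.89], [0.0, 0.0, -0.89], [0.0, 0.0, -0.9], [0.0, 0.0, -0.89], [0.0, 0.0, -0.89]]
offset [[0.38, 0.36, 0.0], [0.36, 0.37, 0.0], [0.35, 0.39, 0.0], [0.32, 0.4, 0.0], [0.29, 0.41, 0.0], [0.28, 0.42, 0.0], [0.26, 0.43, 0.0], [0.23, 0.44, 0.0], [0.21, 0.44, 0.01], [0.18, 0.44, 0.0]] 
turn [[0.0, 0.0, -0.9], [0.0, 0.0, -0.89], [0.0, 0.0, -0.89], [0.0, 0.0, -0.89], [0.0, 0.0, -0.9], [0.0, 0.0, -0.89], [0.0, 0.0, -0.89], [0.0, 0.0, -0.9], [0.0, 0.0, -0.89], [0.0, -0.01, -0.89]]
max 0.61 0.9 end [0.42009013 0.04281924 0.22984517]
```

{"fn": "drive_tool", "kwargs": {
  "offset": [
    [0.61, -0.12, 0],
    [0.61, -0.09, 0],
    [0.6, -0.06, 0],
    [0.6, -0.03, 0],
    [0.6, 0, 0],
    [0.59, 0.03, 0],
    [0.59, 0.05, 0],
    [0.58, 0.08, 0],
    [0.57, 0.11, 0],
    [0.57, 0.14, 0]
  ],
  "turn": [
    [0, 0, -0.9],
    [0, 0, -0.9],
    [0, 0, -0.9],
    [0, 0, -0.9],
    [0, 0, -0.9],
    [0, 0, -0.9],
    [0, 0, -0.9],
    [0, 0, -0.9],
    [0, 0, -0.9],
    [0, 0, -0.9]
  ],
  "hand": [1, 1, 1, 1, 1, 1, 1, 1, 1, 1]
}}

```text
time_s: 1.35
position: [0.3573, -0.3594, 0.231]
tool_rot: [[0.285, 0.958, -0.0], [0.958, -0.285, 0.001], [0.001, -0.001, -1.0]]
ft_force: [0.0, -0.5, -1.7]
grip_width: 0.0854
gripper_force: 0.0
```

{"fn": "drive_tool", "kwargs": {
  "offset": [
    [0.55, 0.15, 0],
    [0.53, 0.19, 0],
    [0.53, 0.2, 0],
    [0.51, 0.23, 0],
    [0.49, 0.25, 0],
    [0.48, 0.27, 0],
    [0.46, 0.3, 0],
    [0.44, 0.31, 0],
    [0.42, 0.32, 0],
    [0.41, 0.35, 0]
  ],
  "turn": [
    [0, 0, -0.9],
    [0, 0, -0.9],
    [0, 0, -0.9],
    [0, 0, -0.9],
    [0, 0, -0.9],
    [0, 0, -0.9],
    [0, 0, -0.9],
    [0, 0, -0.9],
    [0, 0, -0.9],
    [0, 0, -0.9]
  ],
  "hand": [1, 1, 1, 1, 1, 1, 1, 1, 1, 1]
}}

```text
time_s: 2.6
position: [0.4347, -0.1551, 0.2311]
tool_rot: [[-0.608, 0.794, -0.001], [0.794, 0.608, 0.0], [0.001, -0.0, -1.0]]
ft_force: [0.3, 0.2, 0.6]
grip_width: 0.0853
gripper_force: 0.0
```

{"fn": "drive_tool", "kwargs": {
  "offset": [
    [0.38, 0.36, 0],
    [0.36, 0.37, 0],
    [0.35, 0.39, 0],
    [0.32, 0.4, 0],
    [0.29, 0.41, 0],
    [0.28, 0.42, 0],
    [0.26, 0.43, 0],
    [0.23, 0.44, 0],
    [0.21, 0.44, 0],
    [0.18, 0.44, 0]
  ],
  "turn": [
    [0, 0, -0.9],
    [0, 0, -0.9],
    [0, 0, -0.9],
    [0, 0, -0.9],
    [0, 0, -0.9],
    [0, 0, -0.9],
    [0, 0, -0.9],
    [0, 0, -0.9],
    [0, 0, -0.9],
    [0, 0, -0.8]
  ],
  "hand": [1, 1, 1, 1, 1, 1, 1, 1, 1, 1]
}}

```text
time_s: 3.85
position: [0.4135, 0.0436, 0.2311]
tool_rot: [[-1.0, -0.014, -0.001], [-0.014, 1.0, 0.0], [0.001, 0.0, -1.0]]
ft_force: [0.3, -0.5, -0.5]
grip_width: 0.0855
gripper_force: 0.0
```

```bash
python3 - <<'E'
from h import *
plan([.488,.043,.072],pose(0,32),10)
s=observe();print(s['time_s'],s['position'],s['q'])
E
```

```text
offset [[-0.187, -0.004, 0.398], [-0.164, -0.004, 0.407], [-0.141, -0.003, 0.416], [-0.117, -0.003, 0.423], [-0.094, -0.003, 0.429], [-0.069, -0.002, 0.434], [-0.046, -0.003, 0.437], [-0.021, -0.001, 0.439], [0.004, -0.002, 0.439], [0.029, -0.002, 0.438]] 
turn [[0.0, -0.53, 0.01], [0.01, -0.54, 0.02], [0.0, -0.53, 0.01], [0.01, -0.54, 0.01], [0.0, -0.53, 0.02], [0.0, -0.53, 0.01], [0.01, -0.54, 0.01], [0.0, -0.53, 0.01], [0.01, -0.54, 0.02], [0.0, -0.53, 0.01]]
max 0.439 0.54 end [0.48798419 0.04298636 0.07200544]
3.85 [0.41345974 0.04358921 0.23110648] [-1.03999872e+01  8.23196385e+00  9.36567768e+01  2.36816600e-03
  7.81468507e+01 -1.01207891e+02]
```

{"fn": "drive_tool", "kwargs": {
  "offset": [
    [-0.19, 0, 0.4],
    [-0.16, 0, 0.41],
    [-0.14, 0, 0.42],
    [-0.12, 0, 0.42],
    [-0.09, 0, 0.43],
    [-0.07, 0, 0.43],
    [-0.05, 0, 0.44],
    [-0.02, 0, 0.44],
    [0, 0, 0.44],
    [0.03, 0, 0.44]
  ],
  "turn": [
    [0, -0.53, 0.01],
    [0, -0.54, 0.02],
    [0, -0.53, 0.01],
    [0, -0.54, 0.01],
    [0, -0.53, 0.02],
    [0, -0.53, 0.01],
    [0, -0.54, 0.01],
    [0, -0.53, 0.01],
    [0, -0.54, 0.02],
    [0, -0.53, 0.01]
  ],
  "hand": [1, 1, 1, 1, 1, 1, 1, 1, 1, 1]
}}

```text
time_s: 5.1
position: [0.4877, 0.0448, 0.0765]
tool_rot: [[-0.854, -0.003, 0.52], [0.002, 1.0, 0.01], [-0.52, 0.01, -0.854]]
ft_force: [0.2, -0.4, 0.0]
grip_width: 0.0854
gripper_force: 0.0
```

```bash
python3 - <<'E'
from h import *
import pickle
for i in range(4): get_image('wrist')
c=camera_info('wrist');im=get_image('wrist')
pickle.dump(c,open('w1.pkl','wb'));cv2.imwrite('pics/w1.png',im)
im2=np.clip(255*(im/255.)**.6,0,255).astype('uint8')
cv2.imwrite('pics/w1b.png',im2)
print(observe()['position'])
E
```

```text
[0.48805576 0.04501277 0.07773826]
```

View pics/w1b.png

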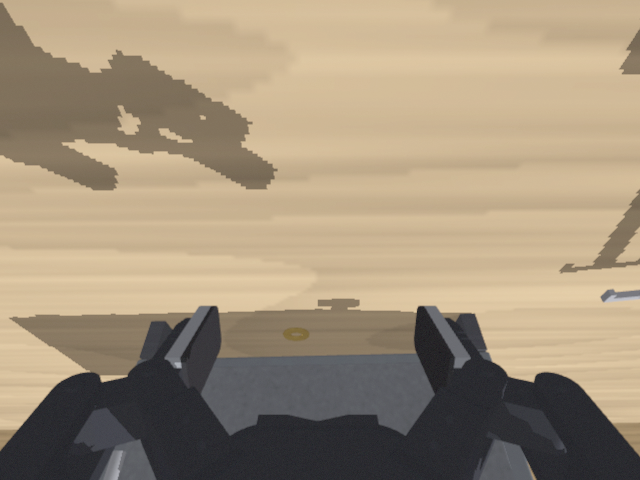

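The wrist view is upside down. It shows the washer at (296,334) in the gap, with the cabinet's lower front edge running from (210,357) to (412,353).

```bash
python3 - <<'E'
from h import *
import pickle
c=pickle.load(open('w1.pkl','rb'))
print('washer',ray('wrist',(296,334),.002,c))
print('edge',ray('wrist',(210,357.5),.036,c),ray('wrist',(412,353),.036,c))
print('barR?',ray('wrist',(605,297),.025,c))
# fit cabinet
from scipy.optimize import least_squares
cs,cc=camera_info('side'),camera_info('scene')
L=np.array([[-.08,.16,.156],[.08,.16,.156],[.08,-.16,.156],[-.08,-.16,.156]])
S=[(345,190),(411,187),(461,280),(374,296)];C=[(352,268),(291,297),(197,235),(252,206)]
E0=[ray('wrist',(210,357.5),.036,c),ray('wrist',(412,353),.036,c)]
def f(x):
    P=Ro.from_euler('z',x[2]).apply(L)+[x[0],x[1],0]
    n=np.array([np.cos(x[2]),np.sin(x[2])])
    return np.r_[(pix('side',P,cs)-S).ravel(),(pix('scene',P,cc)-C).ravel(),[( (e[:2]-x[:2])@n+.08)*500 for e in E0]]
r=least_squares(f,[.72,.04,0]);print(r.x,r.fun.round(1))
w=ray('wrist',(296,334),.002,c)[:2]-r.x[:2];print('washer in cab',Ro.from_euler('z',-r.x[2]).apply([*w,0]))
E
```

```text
washer [0.67364144 0.02478616 0.002     ]
edge [ 0.64795262 -0.05142634  0.036     ] [0.6424363  0.13196596 0.036     ]
barR? [0.56593486 0.2641641  0.025     ]
[0.72102592 0.04092054 0.02268938] [-1.8 -0.1  0.4 -2.7  4.1  1.7  3.1 -4.8  2.3 -2.4 -0.9  5.2 -3.  -8.3
  3.3 -4.   2.4  1.7]
washer in cab [-0.04773833 -0.0150552   0.        ]
```

```bash
python3 - <<'E'
from h import *
plan([.396,.264,.17],pose(10),9)
E
```

```text
offset [[0.086, 0.612, -0.345], [0.096, 0.615, -0.337], [0.104, 0.618, -0.329], [0.113, 0.622, -0.319], [0.119, 0.625, -0.31], [0.126, 0.629, -0.3], [0.133, 0.632, -0.29], [0.137, 0.636, -0.279], [0.143, 0.64, -0.267]] 
turn [[-0.04, 0.58, -0.18], [-0.04, 0.58, -0.18], [-0.04, 0.58, -0.18], [-0.03, 0.58, -0.18], [-0.04, 0.58, -0.18], [-0.04, 0.58, -0.18], [-0.04, 0.58, -0.18], [-0.04, 0.58, -0.18], [-0.04, 0.58, -0.18]]
max 0.64 0.58 end [0.39598369 0.26401578 0.16999088]
```

{"fn": "drive_tool", "kwargs": {
  "offset": [
    [0.09, 0.61, -0.34],
    [0.1, 0.61, -0.34],
    [0.1, 0.62, -0.33],
    [0.11, 0.62, -0.32],
    [0.12, 0.63, -0.31],
    [0.13, 0.63, -0.3],
    [0.13, 0.63, -0.29],
    [0.14, 0.64, -0.28],
    [0.14, 0.64, -0.27],
    [0, 0, 0]
  ],
  "turn": [
    [-0.04, 0.58, -0.18],
    [-0.04, 0.58, -0.18],
    [-0.04, 0.58, -0.18],
    [-0.04, 0.58, -0.18],
    [-0.04, 0.58, -0.18],
    [-0.04, 0.58, -0.18],
    [-0.04, 0.58, -0.18],
    [-0.04, 0.58, -0.18],
    [-0.04, 0.58, -0.18],
    [0, 0, 0]
  ],
  "hand": [1, 1, 1, 1, 1, 1, 1, 1, 1, 1]
}}

```text
time_s: 6.6
position: [0.3986, 0.2579, 0.1679]
tool_rot: [[-0.985, -0.173, 0.024], [-0.173, 0.985, 0.008], [-0.025, 0.004, -1.0]]
ft_force: [-0.5, -0.4, 0.3]
grip_width: 0.0856
gripper_force: 0.0
```

```bash
python3 - <<'E'
from h import *
import pickle
get_image('wrist')
c=camera_info('wrist');im=get_image('wrist')
pickle.dump(c,open('w2.pkl','wb'))
cv2.imwrite('pics/w2.png',np.clip(255*(im/255.)**.6,0,255).astype('uint8'))
s=observe();print(s['position'],s['tool_rot'],s['time_s'],s['ft_force'])
E
```

```text
[0.3980626  0.25683152 0.1668175 ] [[-0.98480789 -0.17226167  0.02189374]
 [-0.17211636  0.98504106  0.00837094]
 [-0.02300823  0.0044755  -0.99972526]] 6.7 [ 0.12046281 -0.64387618 -0.10657986]
```

View pics/w2.png

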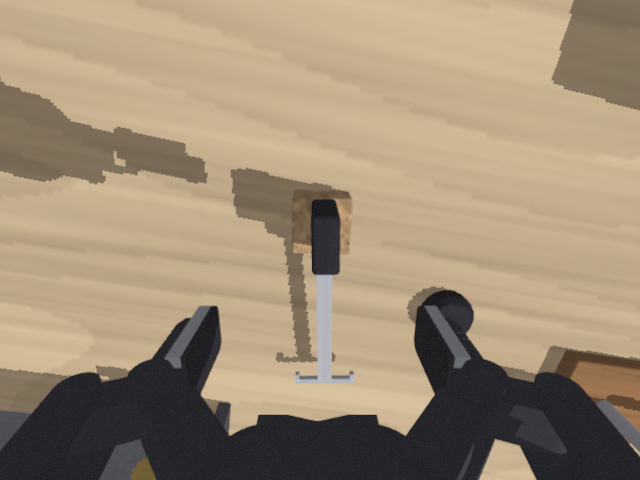

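```bash
python3 - <<'E'
from h import *
import pickle
c=pickle.load(open('w2.pkl','rb'));r=lambda u,v,z:ray('wrist',(u,v),z,c).round(4)
a,b=r(313,274,.09),r(339,274,.09);print('front top corners',a,b,np.linalg.norm(a-b))
print('rear base',r(313,201,.034),r(338,201,.034))
f=r(325,378,.023);d=r(325,284,.035);print('foot',f,d,np.degrees(np.arctan2(*(f-d)[1::-1])))
e,g=r(296,378,.023),r(354,378,.023);print('bar',e,g,np.linalg.norm(e-g))
t=np.radians(10);print('origin', (a+b)/2-.022*np.array([np.cos(t),np.sin(t),0]))
print('rest top corners',r(293,198,.034),r(351,198,.034),r(293,252,.034),r(351,254,.034))
s=observe()
E
```

```text
front top corners [0.4155 0.2581 0.09  ] [0.4124 0.2762 0.09  ] 0.01836355085488643
rear base [0.3766 0.2511 0.034 ] [0.3731 0.2713 0.034 ]
foot [0.5621 0.2954 0.023 ] [0.449  0.2744 0.035 ] 10.518685567372994
bar [0.5672 0.2657 0.023 ] [0.5571 0.3252 0.023 ] 0.060351139177317936
origin [0.39228423 0.26332974 0.09      ]
rest top corners [0.377  0.2346 0.034 ] [0.3688 0.2813 0.034 ] [0.4239 0.2417 0.034 ] [0.4172 0.2915 0.034 ]
```

```bash
python3 - <<'E'
from h import *
plan([.394,.2643,.045],pose(10.2),8)
E
```

```text
offset [[0.017, 0.023, 0.38], [0.016, 0.024, 0.381], [0.015, 0.024, 0.381], [0.015, 0.025, 0.38], [0.012, 0.024, 0.381], [0.012, 0.025, 0.38], [0.011, 0.024, 0.381], [0.009, 0.025, 0.381]] 
turn [[0.01, 0.03, -0.01], [0.0, 0.02, 0.0], [0.01, 0.03, -0.01], [0.0, 0.03, 0.0], [0.01, 0.03, -0.01], [0.0, 0.02, -0.01], [0.01, 0.03, 0.0], [0.0, 0.03, -0.01]]
max 0.381 0.03 end [0.39401241 0.26428507 0.04498769]
```

{"fn": "drive_tool", "kwargs": {
  "offset": [
    [0.02, 0.03, 0.38],
    [0.02, 0.03, 0.38],
    [0.02, 0.03, 0.38],
    [0.01, 0.02, 0.38],
    [0.01, 0.02, 0.38],
    [0.01, 0.02, 0.38],
    [0.01, 0.02, 0.38],
    [0.01, 0.02, 0.38],
    [0, 0, 0],
    [0, 0, 0]
  ],
  "turn": [
    [0.01, 0.03, 0],
    [0, 0.03, 0],
    [0.01, 0.03, 0],
    [0, 0.03, 0],
    [0.01, 0.03, 0],
    [0, 0.03, 0],
    [0.01, 0.03, 0],
    [0, 0.03, 0],
    [0, 0, 0],
    [0, 0, 0]
  ],
  "hand": [1, 1, 1, 1, 1, 1, 1, 1, 1, 1]
}}

```text
time_s: 7.95
position: [0.3938, 0.2652, 0.0453]
tool_rot: [[-0.985, -0.173, -0.003], [-0.173, 0.985, 0.002], [0.003, 0.003, -1.0]]
ft_force: [0.3, 0.7, -0.2]
grip_width: 0.0854
gripper_force: 0.0
```

```bash
python3 - <<'E'
from h import *
s=observe();print(s['position'],s['ft_force'],s['time_s'])
plan([.394,.2643,.045],pose(10.2),2)
E
```

```text
[0.39377265 0.2652428  0.04532334] [ 0.30937595  0.72767317 -0.21012668] 7.95
offset [[-0.001, -0.012, 0.004], [-0.001, -0.012, 0.004]] 
turn [[0.01, -0.01, -0.02], [0.02, -0.02, -0.02]]
max 0.012 0.02 end [0.39401807 0.26431205 0.04500104]
```

{"fn": "drive_tool", "kwargs": {
  "offset": [
    [0, -0.02, 0],
    [0, 0, 0],
    [0, 0, 0],
    [0, 0, 0],
    [0, 0, 0],
    [0, 0, 0],
    [0, 0, 0],
    [0, 0, 0],
    [0, 0, 0],
    [0, 0, 0]
  ],
  "turn": [
    [0.02, -0.03, -0.03],
    [0, 0, 0],
    [0, 0, 0],
    [0, 0, 0],
    [0, 0, 0],
    [0, 0, 0],
    [0, 0, 0],
    [0, 0, 0],
    [0, 0, 0],
    [0, 0, 0]
  ],
  "hand": [1, 0, 0, 0, 0, 0, 0, 0, 0, 0],
  "newtons": 60
}}

```text
time_s: 9.2
position: [0.3938, 0.2645, 0.0453]
tool_rot: [[-0.984, -0.177, -0.0], [-0.177, 0.984, 0.001], [-0.0, 0.001, -1.0]]
ft_force: [-0.7, -1.7, 4.6]
grip_width: 0.0195
gripper_force: 58.8
```

```bash
python3 - <<'E'
from h import *
s=observe();print(s['position'],Ro.from_matrix(s['tool_rot']).as_matrix().round(4),s['ft_force'],s['wrist_torque'])
E
```

```text
[0.39378543 0.26449637 0.04525774] [[-9.843e-01 -1.766e-01 -0.000e+00]
 [-1.766e-01  9.843e-01  7.000e-04]
 [-1.000e-04  7.000e-04 -1.000e+00]] [-0.74332001 -1.6910106   4.63591266] [-0.19595236  0.10145049  0.00884657]
```

{"fn": "drive_tool", "kwargs": {
  "offset": [
    [0, 0, -0.05],
    [0, 0, -0.1],
    [0, 0, -0.1],
    [0, 0, -0.1],
    [0, 0, -0.1],
    [0, 0, -0.1],
    [0, 0, -0.1],
    [0, 0, -0.1],
    [0, 0, 0],
    [0, 0, 0]
  ],
  "turn": [
    [0, 0, 0],
    [0, 0, 0],
    [0, 0, 0],
    [0, 0, 0],
    [0, 0, 0],
    [0, 0, 0],
    [0, 0, 0],
    [0, 0, 0],
    [0, 0, 0],
    [0, 0, 0]
  ],
  "hand": [0, 0, 0, 0, 0, 0, 0, 0, 0, 0]
}}

```text
time_s: 10.45
position: [0.3936, 0.2644, 0.075]
tool_rot: [[-0.984, -0.177, -0.001], [-0.177, 0.984, 0.001], [0.0, 0.001, -1.0]]
ft_force: [-0.1, -0.7, -2.4]
grip_width: 0.0193
gripper_force: 58.4
```

```bash
python3 - <<'E'
from h import *
s=observe();print(s['position'],s['ft_force'],s['grip_width'])
plan([.425,.022,.050],pose(1.5),10,hand=0)
E
```

```text
[0.39363065 0.26442653 0.07501008] [-0.08881409 -0.68173178 -2.43921084] 0.019262588151815876
offset [[0.03, -0.61, 0.062], [0.021, -0.611, 0.062], [0.011, -0.611, 0.062], [0.002, -0.611, 0.062], [-0.007, -0.612, 0.063], [-0.016, -0.611, 0.062], [-0.026, -0.61, 0.062], [-0.035, -0.61, 0.062], [-0.044, -0.61, 0.062], [-0.054, -0.609, 0.063]] 
turn [[0.0, 0.0, 0.14], [0.0, 0.0, 0.15], [0.0, 0.0, 0.14], [0.0, 0.0, 0.15], [0.0, 0.0, 0.14], [0.0, 0.0, 0.15], [0.0, 0.0, 0.14], [0.0, 0.0, 0.15], [0.01, 0.0, 0.14], [0.0, 0.0, 0.15]]
max 0.612 0.15 end [0.42501963 0.02198475 0.04999361]
```

{"fn": "drive_tool", "kwargs": {
  "offset": [
    [0.02, -0.3, 0.03],
    [0.02, -0.62, 0.06],
    [0.01, -0.7, 0.07],
    [0, -0.72, 0.07],
    [-0.01, -0.72, 0.07],
    [-0.02, -0.72, 0.07],
    [-0.03, -0.7, 0.07],
    [-0.03, -0.68, 0.07],
    [-0.04, -0.62, 0.06],
    [-0.04, -0.33, 0.05]
  ],
  "turn": [
    [0, 0, 0.14],
    [0, 0, 0.15],
    [0, 0, 0.14],
    [0, 0, 0.15],
    [0, 0, 0.14],
    [0, 0, 0.15],
    [0, 0, 0.14],
    [0, 0, 0.15],
    [0, 0, 0.14],
    [0, 0, 0.15]
  ],
  "hand": [0, 0, 0, 0, 0, 0, 0, 0, 0, 0]
}}

```text
time_s: 11.7
position: [0.4251, 0.0205, 0.05]
tool_rot: [[-1.0, -0.023, -0.0], [-0.023, 1.0, 0.001], [0.0, 0.001, -1.0]]
ft_force: [1.1, 0.2, -3.2]
grip_width: 0.0192
gripper_force: 58.6
```

```bash
python3 - <<'E'
from h import *
import pickle
get_image('side');a=get_image('side');b=get_image('scene');w=get_image('wrist')
s=observe();print(s['position'],s['tool_rot'].round(4) if hasattr(s['tool_rot'],'round') else s['tool_rot'],s['ft_force'],s['time_s'])
pickle.dump(camera_info('wrist'),open('w3.pkl','wb'))
A=cv2.resize(a[170:320,230:390],(0,0),fx=4,fy=4,interpolation=2)
cv2.imwrite('pics/t_side.png',A);cv2.imwrite('pics/t_w.png',w);cv2.imwrite('pics/t_scene.png',b)
plan([.425,.022,.0335],pose(1.5),8,hand=0)
E
```

```text
[0.42489685 0.02211357 0.05007287] [[-9.997e-01 -2.550e-02 -8.000e-04]
 [-2.550e-02  9.997e-01  9.000e-04]
 [ 7.000e-04  9.000e-04 -1.000e+00]] [ 0.71989004  0.14590393 -1.5680212 ] 11.9
offset [[0.0, 0.0, 0.052], [-0.001, -0.001, 0.052], [0.0, 0.0, 0.051], [0.0, -0.001, 0.052], [-0.001, 0.0, 0.052], [0.0, 0.0, 0.052], [0.0, -0.001, 0.052], [-0.001, 0.0, 0.051]] 
turn [[0.0, 0.0, 0.0], [0.0, 0.0, 0.0], [0.0, 0.0, 0.0], [0.0, 0.0, 0.0], [0.01, 0.0, 0.0], [0.0, -0.01, 0.0], [0.0, 0.0, -0.01], [0.0, 0.0, 0.0]]
max 0.052 0.01 end [0.42501174 0.02200529 0.03351276]
```

View pics/t_side.png

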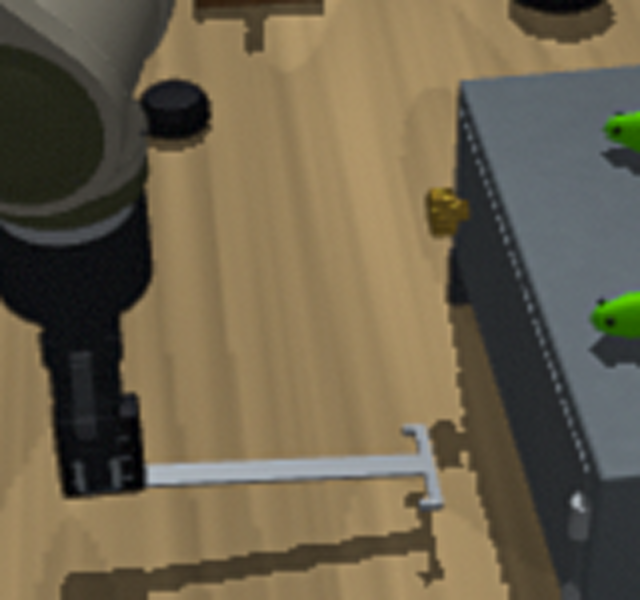

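Side view: the probe is held level and straight, its foot at about (425,465) in the crop, with its shadow separate below it. Next I'll lower it and feel for the bench.

{"fn": "drive_tool", "kwargs": {
  "offset": [
    [0, 0, 0.05],
    [0, 0, 0.06],
    [0, 0, 0.06],
    [0, 0, 0.06],
    [0, 0, 0.06],
    [0, 0, 0.06],
    [0, 0, 0.04],
    [0, 0, 0.02],
    [0, 0, 0],
    [0, 0, 0]
  ],
  "turn": [
    [0, 0, 0],
    [0, 0, 0],
    [0, 0, 0],
    [0, 0, 0],
    [0, 0, 0],
    [0, 0, 0],
    [0, 0, 0],
    [0, 0, 0],
    [0, 0, 0],
    [0, 0, 0]
  ],
  "hand": [0, 0, 0, 0, 0, 0, 0, 0, 0, 0]
}}

```text
time_s: 13.15
position: [0.4252, 0.0219, 0.0338]
tool_rot: [[-1.0, -0.026, -0.0], [-0.026, 1.0, 0.001], [0.0, 0.001, -1.0]]
ft_force: [0.1, 0.4, -2.6]
grip_width: 0.0193
gripper_force: 58.6
```

```bash
python3 - <<'E'
from h import *
s=observe();print(s['position'],s['ft_force'],s['wrist_torque'])
a=get_image('side');
A=cv2.resize(a[255:320,300:380],(0,0),fx=9,fy=9,interpolation=2)
cv2.imwrite('pics/t2.png',A[:600])
f=[];t=[]
for i in range(3):
    get_image('side');s=observe();f.append(s['ft_force']);t.append(s['wrist_torque'])
print(np.mean(f,0),np.std(f,0),np.array(t).round(3),s['position'])
E
```

```text
[0.42518471 0.02186922 0.03377311] [ 0.09448472  0.37043766 -2.63565165] [-0.02484047  0.01016681 -0.05998891]
[ 0.84954149  0.40352874 -1.75010206] [0.30326073 0.46839271 0.32657503] [[-0.029  0.042  0.017]
 [ 0.008  0.035 -0.029]
 [ 0.003 -0.008  0.038]] [0.4251492  0.02188121 0.03376091]
```

View pics/t2.png

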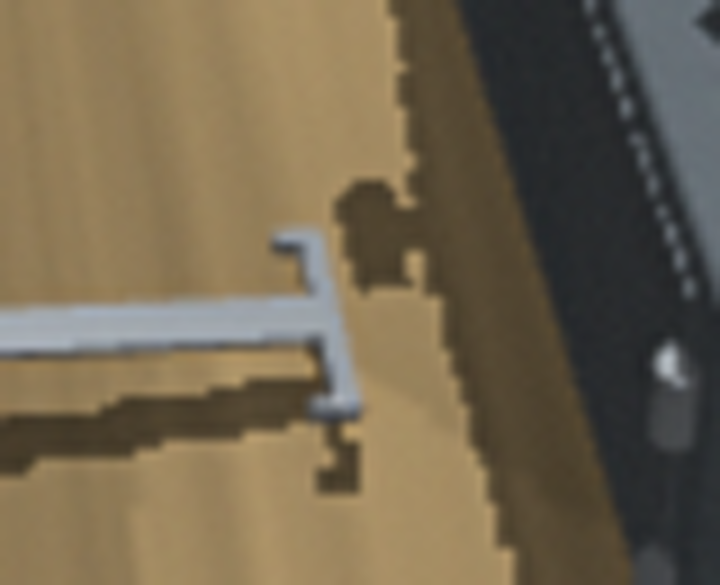

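The foot's shadow gap shows its underside about 9 mm above the bench. I'll go 6 mm down, then feel for contact.

{"fn": "drive_tool", "kwargs": {
  "offset": [
    [0, 0, 0.02],
    [0, 0, 0.02],
    [0, 0, 0.02],
    [0, 0, 0.02],
    [0, 0, 0.02],
    [0, 0, 0.02],
    [0, 0, 0.02],
    [0, 0, 0.01],
    [0, 0, 0],
    [0, 0, 0]
  ],
  "turn": [
    [0, 0, 0],
    [0, 0, 0],
    [0, 0, 0],
    [0, 0, 0],
    [0, 0, 0],
    [0, 0, 0],
    [0, 0, 0],
    [0, 0, 0],
    [0, 0, 0],
    [0, 0, 0]
  ],
  "hand": [0, 0, 0, 0, 0, 0, 0, 0, 0, 0]
}}

```text
time_s: 14.6
position: [0.4252, 0.0219, 0.0277]
tool_rot: [[-1.0, -0.026, -0.0], [-0.026, 1.0, 0.001], [0.0, 0.001, -1.0]]
ft_force: [0.1, -0.0, -1.8]
grip_width: 0.0195
gripper_force: 58.6
```

```bash
cat > ft.py <<'E'
from h import *
f=[];t=[]
for i in range(3):
    s=observe();f.append(s['ft_force']);t.append(s['wrist_torque']);get_image('side')
print(s['time_s'],s['position'],np.mean(f,0).round(2),np.mean(t,0).round(3),np.array(s['tool_rot'])[2].round(4))
E
python3 ft.py
```

```text
14.7 [0.42515181 0.02188168 0.02773003] [-0.24  0.1  -2.33] [-0.03   0.049  0.03 ] [ 3.e-04  7.e-04 -1.e+00]
```

{"fn": "drive_tool", "kwargs": {
  "offset": [
    [0, 0, 0.004],
    [0, 0, 0.004],
    [0, 0, 0.004],
    [0, 0, 0.004],
    [0, 0, 0.004],
    [0, 0, 0],
    [0, 0, 0],
    [0, 0, 0],
    [0, 0, 0],
    [0, 0, 0]
  ],
  "turn": [
    [0, 0, 0],
    [0, 0, 0],
    [0, 0, 0],
    [0, 0, 0],
    [0, 0, 0],
    [0, 0, 0],
    [0, 0, 0],
    [0, 0, 0],
    [0, 0, 0],
    [0, 0, 0]
  ],
  "hand": [0, 0, 0, 0, 0, 0, 0, 0, 0, 0]
}}

```text
time_s: 16.0
position: [0.4251, 0.0219, 0.0269]
tool_rot: [[-1.0, -0.026, -0.0], [-0.026, 1.0, 0.001], [0.0, 0.001, -1.0]]
ft_force: [-0.2, 0.6, -2.6]
grip_width: 0.0194
gripper_force: 58.6
```

```bash
python3 ft.py
```

```text
16.1 [0.42514934 0.02186486 0.02691707] [ 0.19 -0.03 -2.61] [0.014 0.053 0.005] [ 3.e-04  7.e-04 -1.e+00]
```

{"fn": "drive_tool", "kwargs": {
  "offset": [
    [0, 0, 0.004],
    [0, 0, 0.004],
    [0, 0, 0.004],
    [0, 0, 0.004],
    [0, 0, 0.004],
    [0, 0, 0],
    [0, 0, 0],
    [0, 0, 0],
    [0, 0, 0],
    [0, 0, 0]
  ],
  "turn": [
    [0, 0, 0],
    [0, 0, 0],
    [0, 0, 0],
    [0, 0, 0],
    [0, 0, 0],
    [0, 0, 0],
    [0, 0, 0],
    [0, 0, 0],
    [0, 0, 0],
    [0, 0, 0]
  ],
  "hand": [0, 0, 0, 0, 0, 0, 0, 0, 0, 0]
}}

```text
time_s: 17.4
position: [0.4252, 0.0219, 0.0261]
tool_rot: [[-1.0, -0.026, -0.0], [-0.026, 1.0, 0.001], [0.0, 0.001, -1.0]]
ft_force: [1.1, 0.8, -2.5]
grip_width: 0.0191
gripper_force: 58.6
```

```bash
python3 ft.py
```

```text
17.5 [0.42514821 0.02188467 0.02611844] [ 0.28  0.42 -2.88] [-0.025  0.039  0.003] [ 3.e-04  7.e-04 -1.e+00]
```

{"fn": "drive_tool", "kwargs": {
  "offset": [
    [0, 0, 0.004],
    [0, 0, 0.004],
    [0, 0, 0.004],
    [0, 0, 0.004],
    [0, 0, 0.004],
    [0, 0, 0],
    [0, 0, 0],
    [0, 0, 0],
    [0, 0, 0],
    [0, 0, 0]
  ],
  "turn": [
    [0, 0, 0],
    [0, 0, 0],
    [0, 0, 0],
    [0, 0, 0],
    [0, 0, 0],
    [0, 0, 0],
    [0, 0, 0],
    [0, 0, 0],
    [0, 0, 0],
    [0, 0, 0]
  ],
  "hand": [0, 0, 0, 0, 0, 0, 0, 0, 0, 0]
}}

```text
time_s: 18.8
position: [0.4251, 0.0219, 0.0253]
tool_rot: [[-1.0, -0.026, -0.0], [-0.026, 1.0, 0.001], [0.0, 0.001, -1.0]]
ft_force: [-0.6, -0.3, -3.5]
grip_width: 0.0192
gripper_force: 58.6
```

```bash
python3 ft.py
```

```text
18.9 [0.42515028 0.02187009 0.02531617] [-0.67 -0.08 -2.96] [-0.002  0.035  0.008] [ 3.e-04  7.e-04 -1.e+00]
```

{"fn": "drive_tool", "kwargs": {
  "offset": [
    [0, 0, 0.004],
    [0, 0, 0.004],
    [0, 0, 0.004],
    [0, 0, 0.004],
    [0, 0, 0.004],
    [0, 0, 0],
    [0, 0, 0],
    [0, 0, 0],
    [0, 0, 0],
    [0, 0, 0]
  ],
  "turn": [
    [0, 0, 0],
    [0, 0, 0],
    [0, 0, 0],
    [0, 0, 0],
    [0, 0, 0],
    [0, 0, 0],
    [0, 0, 0],
    [0, 0, 0],
    [0, 0, 0],
    [0, 0, 0]
  ],
  "hand": [0, 0, 0, 0, 0, 0, 0, 0, 0, 0]
}}

```text
time_s: 20.2
position: [0.4251, 0.0219, 0.0245]
tool_rot: [[-1.0, -0.026, -0.0], [-0.026, 1.0, 0.001], [0.0, 0.001, -1.0]]
ft_force: [-0.6, -0.7, -2.0]
grip_width: 0.0194
gripper_force: 58.6
```

```bash
python3 ft.py
```

```text
20.3 [0.425129   0.02188763 0.02451934] [-0.18 -0.12 -2.36] [ 0.008  0.056 -0.019] [ 4.e-04  7.e-04 -1.e+00]
```

{"fn": "drive_tool", "kwargs": {
  "offset": [
    [0, 0, 0.004],
    [0, 0, 0.004],
    [0, 0, 0.004],
    [0, 0, 0.004],
    [0, 0, 0.004],
    [0, 0, 0],
    [0, 0, 0],
    [0, 0, 0],
    [0, 0, 0],
    [0, 0, 0]
  ],
  "turn": [
    [0, 0, 0],
    [0, 0, 0],
    [0, 0, 0],
    [0, 0, 0],
    [0, 0, 0],
    [0, 0, 0],
    [0, 0, 0],
    [0, 0, 0],
    [0, 0, 0],
    [0, 0, 0]
  ],
  "hand": [0, 0, 0, 0, 0, 0, 0, 0, 0, 0]
}}

```text
time_s: 21.6
position: [0.4252, 0.0219, 0.0237]
tool_rot: [[-1.0, -0.026, -0.0], [-0.026, 1.0, 0.001], [0.0, 0.001, -1.0]]
ft_force: [-0.2, -0.5, -1.6]
grip_width: 0.0193
gripper_force: 58.7
```

```bash
python3 ft.py
```

```text
21.7 [0.42515332 0.02188412 0.02371822] [-0.29 -0.28 -1.86] [-0.    -0.054 -0.014] [ 3.e-04  7.e-04 -1.e+00]
```

Contact felt at TCP z ≈ 0.0238 (torque step, about 0.5 N). I'll lift 7 mm and go in over the washer.

{"fn": "drive_tool", "kwargs": {
  "offset": [
    [0, 0, -0.06],
    [0, 0, -0.06],
    [0, 0, -0.06],
    [-0.25, -0.01, 0],
    [-0.45, -0.02, 0],
    [-0.5, -0.02, 0],
    [-0.5, -0.02, 0],
    [-0.5, -0.02, 0],
    [-0.4, -0.01, 0],
    [-0.2, 0, 0]
  ],
  "turn": [
    [0, 0, 0],
    [0, 0, 0],
    [0, 0, 0],
    [0, 0, 0],
    [0, 0, 0],
    [0, 0, 0],
    [0, 0, 0],
    [0, 0, 0],
    [0, 0, 0],
    [0, 0, 0]
  ],
  "hand": [0, 0, 0, 0, 0, 0, 0, 0, 0, 0]
}}

```text
time_s: 23.0
position: [0.5382, 0.0208, 0.0307]
tool_rot: [[-1.0, -0.026, -0.0], [-0.026, 1.0, 0.001], [0.0, 0.001, -1.0]]
ft_force: [0.2, -0.1, -3.1]
grip_width: 0.0191
gripper_force: 58.6
```

```bash
python3 ft.py
```

```text
23.1 [0.53779107 0.02078395 0.03066093] [ 0.16  0.23 -2.81] [-0.016  0.065 -0.003] [ 1.e-04  7.e-04 -1.e+00]
```

{"fn": "drive_tool", "kwargs": {
  "offset": [
    [0, 0, 0.02],
    [0, 0, 0.02],
    [0, 0, 0.03],
    [0, 0, 0.03],
    [0, 0, 0.03],
    [0, 0, 0.02],
    [0, 0, 0.01],
    [0, 0, 0],
    [0, 0, 0],
    [0, 0, 0]
  ],
  "turn": [
    [0, 0, 0],
    [0, 0, 0],
    [0, 0, 0],
    [0, 0, 0],
    [0, 0, 0],
    [0, 0, 0],
    [0, 0, 0],
    [0, 0, 0],
    [0, 0, 0],
    [0, 0, 0]
  ],
  "hand": [0, 0, 0, 0, 0, 0, 0, 0, 0, 0]
}}

```text
time_s: 24.4
position: [0.5372, 0.0207, 0.0245]
tool_rot: [[-1.0, -0.026, -0.0], [-0.026, 1.0, 0.001], [0.0, 0.001, -1.0]]
ft_force: [0.5, 0.6, -2.7]
grip_width: 0.0193
gripper_force: 58.6
```

```bash
python3 ft.py
```

```text
24.5 [0.53720097 0.02077042 0.02447703] [-0.02 -0.12 -2.34] [-0.012  0.013 -0.03 ] [ 3.e-04  7.e-04 -1.e+00]
```

{"fn": "drive_tool", "kwargs": {
  "offset": [
    [0.05, 0, 0.005],
    [0.1, 0, 0],
    [0.15, 0, 0],
    [0.15, 0, 0],
    [0.15, 0, 0],
    [0.15, 0, 0],
    [0.15, 0, 0],
    [0.15, 0, 0],
    [0.15, 0, 0],
    [0.15, 0, 0]
  ],
  "turn": [
    [0, 0, 0],
    [0, 0, 0],
    [0, 0, 0],
    [0, 0, 0],
    [0, 0, 0],
    [0, 0, 0],
    [0, 0, 0],
    [0, 0, 0],
    [0, 0, 0],
    [0, 0, 0]
  ],
  "hand": [0, 0, 0, 0, 0, 0, 0, 0, 0, 0]
}}

```text
time_s: 25.8
position: [0.4828, 0.0194, 0.0243]
tool_rot: [[-1.0, -0.026, -0.0], [-0.026, 1.0, 0.001], [0.0, 0.001, -1.0]]
ft_force: [0.1, 0.5, -2.5]
grip_width: 0.0197
gripper_force: 58.6
```

{"fn": "drive_tool", "kwargs": {
  "offset": [
    [0.2, 0, 0],
    [0.2, 0, 0],
    [0.2, 0, 0],
    [0.2, 0, 0],
    [0.2, 0, 0],
    [0.2, 0, 0],
    [0.2, 0, 0],
    [0.15, 0, 0],
    [0.1, 0, 0],
    [0, 0, 0]
  ],
  "turn": [
    [0, 0, 0],
    [0, 0, 0],
    [0, 0, 0],
    [0, 0, 0],
    [0, 0, 0],
    [0, 0, 0],
    [0, 0, 0],
    [0, 0, 0],
    [0, 0, 0],
    [0, 0, 0]
  ],
  "hand": [0, 0, 0, 0, 0, 0, 0, 0, 0, 0]
}}

```text
time_s: 27.05
position: [0.4171, 0.0177, 0.0243]
tool_rot: [[-1.0, -0.026, -0.0], [-0.026, 1.0, 0.001], [0.0, 0.001, -1.0]]
ft_force: [0.2, 0.7, -2.2]
grip_width: 0.0194
gripper_force: 58.6
```

```bash
python3 ft.py; python3 - <<'E'
from h import *
a=get_image('side')
cv2.imwrite('pics/t3.png',cv2.resize(a[230:330,280:400],(0,0),fx=5,fy=5,interpolation=2))
E
```

```text
27.15 [0.41748908 0.01762459 0.02434534] [-0.08  0.04 -2.68] [ 0.014  0.026 -0.008] [-0.e+00  6.e-04 -1.e+00]
```

View pics/t3.png

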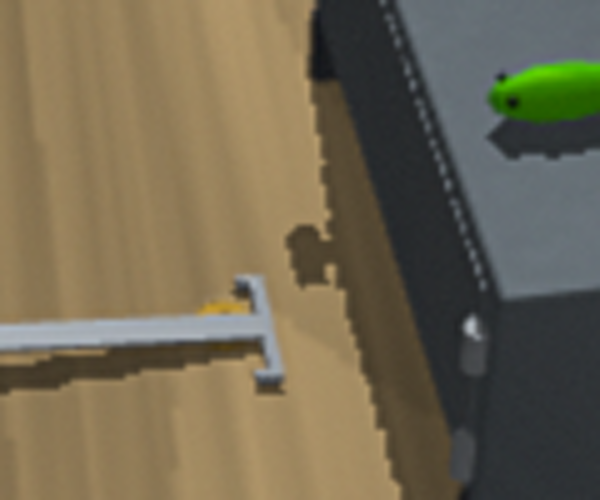

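The washer is out in the open by the foot, at about (225,308) in the crop. I'll ease forward, lift and go back to the rest.

{"fn": "drive_tool", "kwargs": {
  "offset": [
    [-0.05, 0, 0],
    [0, 0, -0.05],
    [0, 0, -0.1],
    [0, 0, -0.2],
    [0, 0, -0.2],
    [0, 0, -0.2],
    [0, 0, -0.2],
    [0, 0, -0.2],
    [0, 0, -0.1],
    [0, 0, 0]
  ],
  "turn": [
    [0, 0, 0],
    [0, 0, 0],
    [0, 0, 0],
    [0, 0, 0],
    [0, 0, 0],
    [0, 0, 0],
    [0, 0, 0],
    [0, 0, 0],
    [0, 0, 0],
    [0, 0, 0]
  ],
  "hand": [0, 0, 0, 0, 0, 0, 0, 0, 0, 0]
}}

```text
time_s: 28.5
position: [0.4193, 0.0177, 0.0745]
tool_rot: [[-1.0, -0.026, 0.0], [-0.026, 1.0, 0.001], [-0.0, 0.001, -1.0]]
ft_force: [-0.4, 0.6, -3.4]
grip_width: 0.0193
gripper_force: 58.6
```

```bash
python3 - <<'E'
from h import *
G=Ro.from_matrix([[-.9843,-.1766,0],[-.1766,.9843,.0007],[-.0001,.0007,-1]])
print(observe()['position'])
plan([.3938,.2645,.0753],G,12)
E
```

```text
[0.41933723 0.0176867  0.07452362]
offset [[0.04, 0.52, 0.0], [0.03, 0.51, 0.0], [0.03, 0.52, 0.0], [0.02, 0.51, -0.01], [0.01, 0.52, 0.0], [0.01, 0.52, 0.0], [0.0, 0.51, 0.0], [0.0, 0.52, 0.0], [-0.02, 0.52, 0.0], [-0.01, 0.52, 0.0]] 
turn [[0.0, 0.0, -0.12], [0.0, 0.0, -0.12], [0.0, 0.0, -0.12], [0.0, 0.0, -0.12], [0.0, 0.0, -0.12], [0.0, 0.0, -0.12], [0.0, 0.0, -0.13], [0.0, 0.0, -0.12], [0.0, 0.0, -0.12], [0.0, 0.0, -0.12]]
offset [[-0.03, 0.51, 0.0], [-0.03, 0.52, -0.01]] 
turn [[0.0, 0.0, -0.12], [0.0, 0.0, -0.12]]
max 0.52 0.13 end [0.39371617 0.2645948  0.07546217]
```

{"fn": "drive_tool", "kwargs": {
  "offset": [
    [0.03, 0.3, 0],
    [0.04, 0.6, 0],
    [0.04, 0.8, 0],
    [0.02, 0.9, -0.01],
    [0.01, 0.9, -0.01],
    [0, 0.9, 0],
    [-0.02, 0.8, 0],
    [-0.03, 0.6, 0],
    [-0.02, 0.4, 0],
    [0, 0, 0]
  ],
  "turn": [
    [0, 0, -0.16],
    [0, 0, -0.16],
    [0, 0, -0.16],
    [0, 0, -0.16],
    [0, 0, -0.16],
    [0, 0, -0.16],
    [0, 0, -0.16],
    [0, 0, -0.16],
    [0, 0, -0.16],
    [0, 0, 0]
  ],
  "hand": [0, 0, 0, 0, 0, 0, 0, 0, 0, 0]
}}

```text
time_s: 29.75
position: [0.3927, 0.2653, 0.0751]
tool_rot: [[-0.984, -0.178, -0.001], [-0.178, 0.984, 0.001], [0.001, 0.001, -1.0]]
ft_force: [-0.9, 0.2, -2.8]
grip_width: 0.0192
gripper_force: 58.8
```

```bash
python3 - <<'E'
from h import *
G=Ro.from_matrix([[-.9843,-.1766,0],[-.1766,.9843,.0007],[-.0001,.0007,-1]])
get_image('side');print(observe()['position'])
plan([.3938,.2645,.0475],G,7)
E
```

```text
[0.39289636 0.26459061 0.0750716 ]
offset [[-0.003, -0.001, 0.098], [-0.003, -0.001, 0.099], [-0.004, -0.001, 0.098], [-0.003, -0.001, 0.099], [-0.003, -0.001, 0.098], [-0.003, -0.001, 0.099], [-0.003, -0.001, 0.098]] 
turn [[0.0, 0.0, 0.0], [0.0, 0.0, 0.0], [0.0, 0.0, 0.0], [0.0, 0.0, 0.0], [0.0, -0.01, 0.0], [0.0, 0.0, 0.0], [0.0, 0.0, 0.0]]
max 0.099 0.01 end [0.39379633 0.26447982 0.04751104]
```

{"fn": "drive_tool", "kwargs": {
  "offset": [
    [0, 0, 0.1],
    [-0.01, 0, 0.12],
    [0, 0, 0.12],
    [-0.01, 0, 0.12],
    [0, 0, 0.1],
    [0, 0, 0.08],
    [0, 0, 0.05],
    [0, 0, 0.02],
    [0, 0, 0.01],
    [0, 0, 0]
  ],
  "turn": [
    [0, 0, 0],
    [0, 0, 0],
    [0, 0, 0],
    [0, 0, 0],
    [0, 0, 0],
    [0, 0, 0],
    [0, 0, 0],
    [0, 0, 0],
    [0, 0, 0],
    [0, 0, 0]
  ],
  "hand": [0, 0, 0, 0, 0, 0, 0, 0, 0, 0]
}}

```text
time_s: 31.05
position: [0.394, 0.2647, 0.0465]
tool_rot: [[-0.984, -0.176, -0.0], [-0.176, 0.984, 0.001], [0.0, 0.001, -1.0]]
ft_force: [1.0, 0.1, -2.1]
grip_width: 0.0195
gripper_force: 58.8
```

```bash
python3 ft.py
```

```text
31.15 [0.39402363 0.26472392 0.04656681] [ 0.76  0.31 -2.8 ] [-0.022  0.009  0.003] [ 1.e-04  8.e-04 -1.e+00]
```

{"fn": "drive_tool", "kwargs": {
  "offset": [
    [0, 0, 0.01],
    [0, 0, 0.01],
    [0, 0, 0.01],
    [0, 0, 0.005],
    [0, 0, 0],
    [0, 0, 0],
    [0, 0, 0],
    [0, 0, 0],
    [0, 0, 0],
    [0, 0, 0]
  ],
  "turn": [
    [0, 0, 0],
    [0, 0, 0],
    [0, 0, 0],
    [0, 0, 0],
    [0, 0, 0],
    [0, 0, 0],
    [0, 0, 0],
    [0, 0, 0],
    [0, 0, 0],
    [0, 0, 0]
  ],
  "hand": [0, 0, 0, 0, 0, 0, 0, 0, 0, 0]
}}

```text
time_s: 32.45
position: [0.394, 0.2647, 0.0453]
tool_rot: [[-0.984, -0.176, -0.0], [-0.176, 0.984, 0.001], [0.0, 0.001, -1.0]]
ft_force: [-2.9, -1.2, 5.0]
grip_width: 0.0191
gripper_force: 59.6
```

```bash
python3 ft.py
```

```text
32.55 [0.39397775 0.2647105  0.04526617] [-2.68 -0.99  5.33] [-0.152  0.355 -0.01 ] [ 1.e-04  7.e-04 -1.e+00]
```

The grip is seated on the cork, so I'll open the fingers and back up.

{"fn": "drive_tool", "kwargs": {
  "offset": [
    [0, 0, 0],
    [0, 0, 0],
    [0, 0, 0],
    [0, 0, 0],
    [0, 0, 0],
    [0, 0, 0],
    [0, 0, 0],
    [0, 0, 0],
    [0, 0, 0],
    [0, 0, 0]
  ],
  "turn": [
    [0, 0, 0],
    [0, 0, 0],
    [0, 0, 0],
    [0, 0, 0],
    [0, 0, 0],
    [0, 0, 0],
    [0, 0, 0],
    [0, 0, 0],
    [0, 0, 0],
    [0, 0, 0]
  ],
  "hand": [0.3, 0.4, 0.5, 0.6, 0.8, 1, 1, 1, 1, 1]
}}

```text
time_s: 33.85
position: [0.394, 0.2647, 0.0451]
tool_rot: [[-0.984, -0.176, -0.0], [-0.176, 0.984, 0.001], [0.0, 0.001, -1.0]]
ft_force: [-0.5, 0.5, 0.5]
grip_width: 0.0854
gripper_force: 0.0
```

{"fn": "drive_tool", "kwargs": {
  "offset": [
    [0, 0, -0.1],
    [0, 0, -0.2],
    [0, 0, -0.4],
    [0, 0, -0.5],
    [0, 0, -0.5],
    [0, 0, -0.5],
    [0, 0, -0.5],
    [0, 0, -0.4],
    [0, 0, -0.2],
    [0, 0, 0]
  ],
  "turn": [
    [0, 0, 0],
    [0, 0, 0],
    [0, 0, 0],
    [0, 0, 0],
    [0, 0, 0],
    [0, 0, 0],
    [0, 0, 0],
    [0, 0, 0],
    [0, 0, 0],
    [0, 0, 0]
  ],
  "hand": [1, 1, 1, 1, 1, 1, 1, 1, 1, 1]
}}

```text
time_s: 35.1
position: [0.3941, 0.2646, 0.1775]
tool_rot: [[-0.984, -0.176, 0.0], [-0.176, 0.984, 0.001], [-0.001, 0.001, -1.0]]
ft_force: [0.5, 0.1, 0.6]
grip_width: 0.0853
gripper_force: 0.0
```

```bash
python3 - <<'E'
from h import *
get_image('side');a=get_image('side');w=get_image('wrist')
print(observe()['time_s'],observe()['position'])
A=cv2.resize(a[160:330,220:400],(0,0),fx=3,fy=3,interpolation=2)[:480]
W=cv2.resize(w[130:450,200:450],(0,0),fx=1,fy=1)
o=np.zeros((510,800,3),'uint8');o[:A.shape[0],:A.shape[1]]=A;o[:320,545:795]=W
cv2.imwrite('pics/end.png',o)
E
```

```text
35.25 [0.39376356 0.26450188 0.17653188]
```

View pics/end.png

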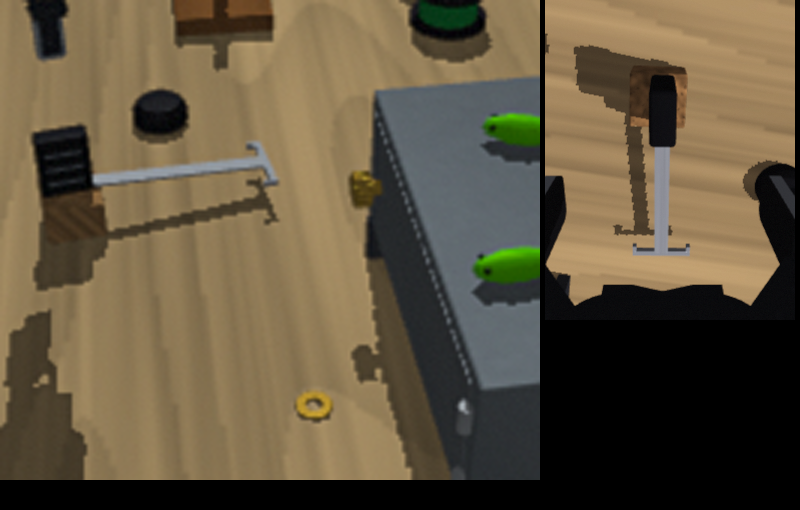

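The probe stands upright on the cork, and the washer lies flat in the open at (314,405) in the crop. The cap and lures are where they were, so I'm handing in.

```bash
python3 -c "
from rig import env;print(env.close_job())"
```

```text
the job is handed in; nothing more can be done
None
```

I dragged the washer out to about 70 mm in front of the cabinet and stood the probe back on its rest. I handed the job in at about 35 s; no pass or fail result was shown.

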